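# Click the pita grill's drip tray home

### The arm

A 6-joint arm with a two-finger parallel gripper is mounted at the origin on the work surface. World frame = base frame: x ahead of the robot, y to its left, z up, the work surface at z = 0. Lengths are in mm, angles in degrees, forces in N, time in s.
With the tool pointing down it reaches from about 300 to 850 mm from the base axis. Payload 4.2 kg.
Tool frame: the origin (TCP) lies at the very end of the fingers, on their centre line; the grasp point (between the pads) lies 19 mm behind it; z points along the fingers, y is the direction in which the jaws open and shut (so a half turn about z gives the same grasp; the last joint's range is limited). The gripper opens to 91 mm and grips with 3 to 60 N. Pads are 32 mm wide; open, the fingers measure 118 mm over their backs; the gripper's body (76 mm by 178 mm) begins 60 mm behind the grasp point.
Start: joints at [-78.094, 18.312, 89.639, -0, 72.044, -1.146], TCP at [129.857, -560.161, 213.976] pointing down, gripper open.
Joint ranges: [-177.97, 177.97], [-48.28, 115.42], [12.27, 149.76], [-77.06, 257.06], [2.81, 150.46], [-146.56, 146.56]. Speed limits (degrees/s): [147.25, 147.25, 180, 180, 180, 180].

### API

Orientations are given as [roll, pitch, yaw] about the fixed x, y, z axes, in that order (R = Rz(yaw) Ry(pitch) Rx(roll)).
In Python, from workcell import env gives the robot as it stands. The module is installed in compiled form; this text tells all that it offers.
- The arm moves only by the tool arm_command, never from a script. Its argument "targets" is a list of rows, each a list of 5 numbers: the closure, from 0 (fully open) to 1 (shut), then the shift along the tool's x, y, z each as a share of 50 cm, from -1 to 1, then the turn about the tool's z as a share of pi/4 rad, from -1 to 1. A call has 1 to 8 rows; each row is the pose to reach, as a shift and turn from the pose measured when the call began, along the tool's axes at that moment; what a row does not reach only later rows make up. A row lasts 1/12 s, in which the tool goes at most 41.7 mm and 7.16 degrees, less where a joint would pass 70% of its speed; a pose out of reach is approached as far as the arm can. A call with a number of a shift or a turn outside -1 to 1 is refused whole. A call with a gripper value outside its range is refused whole. The fingers move at their own pace and stop on an object; "squeeze" is the grip in N (left out, the last holds). Time passes only in rows, so rows that repeat a pose let the fingers close. It gives the time, the measured TCP pose, the force and the opening at its end, in the units of the state.
- env.state(): the state, without advancing time (a new reading comes with each control period).
- env.grab_frame(name): name is "side" or "top" or "wrist"; returns the picture (400x640x3 uint8, red, green, blue); there is no depth.
- env.camera_params(name): a dict with "camera_matrix" (3x3 intrinsics, pixels), "R" (3x3) and "t" (3): a world point X has camera coordinates R X + t; the wrist camera has in their place "hand_eye" (4x4, takes a point from camera to tool coordinates, whose origin is the TCP and whose axes are the flange's). Camera axes: x right, y down, z forward; pixel columns grow to the right and rows downward; lengths in mm; the calibration is good to about 2 mm. The wrist camera is an equidistant fisheye: a pixel r from the principal point sees the ray r / f radians off the axis. A picture is of the moment at which its call begins: read the wrist's pose just before it. camera_params takes no time and is no camera call.
- env.job_done(): hands the job in, once; it reports no verdict.
The state is a dict: "time_s": time; "qpos": joint angles; "qvel": joint speeds; "effort": joint torques, N m; "ee_pos": TCP position; "ee_rot": TCP orientation; "force": force on the tool from outside, world axes, zero at the start; "torque": the same for the moment, N m; "gripper_width": finger opening in mm.
Only numpy, scipy, OpenCV 4.12 (cv2) and the standard library are available. Lean on these libraries where they do the work, as an engineer would, in place of code of your own. Each camera call takes 0.05 s, during which the arm holds its last target.

### The job

The pita grill's washed drip tray is lying on the counter: slide it back into the slot in the grill's side - rest its nose in the mouth and let go, then take it again by the orange pull. Press it right in against the stop to work the push-push catch; the catch was left in or out and you cannot see which, so feel whether the tray stays in or springs back out, and press again if it sprang out. Leave the tray fully home with your hand off it, and the jar, mortar, measuring cup and bowl where they stand.

Things in the scene. Friction and masses are not known exactly. Their poses are not given: they have to be found in the camera images.
- grill: Pita (contact) grill, fixed. Grey base 240 x 280 mm, 55 mm high, steel lid to 95 mm. Origin: centre of its underside, at counter height. +x from its front (black lid handle) to its hinges, +y to its left. The tray slot is in its -y side, centred 30 mm towards the front from the side's middle (black strip on the base's top edge), and runs in along +y; the lid begins 27 mm in from that side.
- slot_mouth (a point): Middle of the slot's lower lip, in the plane of the grill's -y side, 14 mm above the counter (the slot's floor). Axes as the grill: +y leads straight in, x across, z up. The slot is 68 mm wide and 24 mm high; the mouth flares 4 mm more at each side in its first 12 mm, and 4 mm above and below in its first 8 mm.
- slot_stop (a point): Where the tray's nose is when the front plate meets the grill's side (the stop): 150 mm in from slot_mouth, same axes. A hidden sprung push-push catch here bears on the nose, spring 4.5 N at first, 7 N at the stop. Catch out: it meets the nose 12.6 mm before the stop. Catch in: about 5 mm before the stop.
- slot_catch (a point): Fixed point 5 mm before slot_stop, same axes: the nose's place when home. The catch changes over when pressed to within 0.7 mm of the stop, and shows it when let go: if it was out it now stays in, and the tray stays home (plate about 5 mm off the side); if it was in it springs out and shoves the tray out to 12 mm or some mm more. At the start it is in or out at random, with no tray in.
- tray: Loose drip tray, about 220 g: open aluminium pan 150 mm long, 64 mm wide, 20 mm high, walls 3 mm, lying open side up on the counter. Origin: centre of the pan's underside; +x along the pan to its nose, the plain end that goes in first; z up. In the slot its +x lies along slot_mouth's +y. The black front plate is across the other end.
- tray_front (a point): Foot of the front plate's inner face, at x = -75 mm of the tray. The plate is 88 mm wide, 28 mm high from the underside's level, 5 mm thick (outer face at x = -80 mm), and stays outside the slot.
- tray_nose (a point): Middle of the lower edge of the tray's nose end, 75 mm along +x from the tray's origin, at the level of its underside. Axes as the tray.
- tray_pull (a point): Centre of the orange pull, a block 24 mm long (along the tray, from the plate's outer face outward: x -80 to -104 mm), 30 mm wide, 14 mm high, its centre 14 mm above the level of the tray's underside. Axes as the tray.
- jar: Empty glass jar with a spring-clip glass lid, 84 mm across, 125 mm high. Origin: centre of its underside. Leave it alone.
- mortar: White ceramic mortar with its pestle in it, 112 mm across, 82 mm high, the pestle reaching 123 mm. Origin: centre of its underside. Leave it alone.
- cup: Yellow plastic measuring cup, 72 mm across, 58 mm high, with a flat handle towards its -x reaching 86 mm from the centre. Origin: centre of its underside. Leave it alone.
- bowl: Small olive-wood bowl, 104 mm across, 42 mm high. Origin: centre of its underside. Leave it alone.
There are look-alikes about, which are no part of the job. Several things look just like the tray: the one meant starts farthest from the robot's base.

How it is judged:
By the outcome, as a careful person would: the job done as asked, in the order asked, and still so for the second after the job is handed in, with the robot touching nothing.
It also fails if it takes over 69 s, if anything falls off the work surface, if the arm or the gripper's body presses on something with over 40 N, if the wrist force passes 120 N, or if a joint passes its speed limit or range.

## Working session

There is one attempt and no reset: what is moved stays moved. The work goes in short steps, Python scripts to look and compute and a tool call to move; the robot and the scene stay as the last step left them, time stands still between calls to the robot, and variables do not carry over. Pictures are saved under pics/ and viewed, and the job is handed in when it is done.

Besides the shell and the picture viewer there is one more tool, called after "Request:" as name(argument=value, ...) on one line, values as JSON. arm_command: Moves the arm, as the interface text tells. Shift numbers are shares of 50 cm and turn numbers shares of pi/4 rad, none past 1 either way. Its arguments: {"type":"object","properties":{"targets":{"type":"array"},"squeeze":{"type":"number"}},"required":["targets"]}

```bash
mkdir -p pics
python3 - <<'E'
from workcell import env
import cv2
s=env.state();print(s)
for n in ["side","top","wrist"]:
    im=env.grab_frame(n);cv2.imwrite(f"pics/{n}0.png",im[:,:,::-1])
    p=env.camera_params(n);print(n,p)
E
```

```text
{'time_s': 0.0, 'qpos': array([-7.80951567e+01,  1.83501573e+01,  8.97084744e+01, -5.66609880e-04,
        7.20423989e+01, -1.14626280e+00]), 'qvel': array([-0.03260461, -0.03266882, -0.05324172,  0.00499461,  0.034818  ,
       -0.03701413]), 'effort': array([-1.68441002e-03, -4.12461627e+01, -2.31976658e+01,  7.25866947e-02,
        4.55584796e-02, -1.29714181e-04]), 'ee_pos': array([ 129.73403251, -559.64199882,  213.12113602]), 'ee_rot': array([-1.79898979e+02, -1.48249518e-03,  1.30512799e+01]), 'force': array([0.86480258, 0.46492063, 0.2901672 ]), 'torque': array([-0.03155046,  0.02531632, -0.03139259]), 'gripper_width': 91.14246888618118}
side {'camera_matrix': array([[369.22365781,   0.        , 316.4664901 ],
       [  0.        , 369.22365781, 206.47096037],
       [  0.        ,   0.        ,   1.        ]]), 'R': array([[-0.78898497, -0.61416273, -0.01751743],
       [-0.37141453,  0.49946214, -0.78268053],
       [ 0.4894425 , -0.61101695, -0.62217708]]), 't': array([390.70201887, 271.20079893, 747.24288727])}
top {'camera_matrix': array([[435.94149118,   0.        , 316
[... 158 characters left out ...]
00862658],
       [-0.9902711 ,  0.01970208, -0.13774972],
       [ 0.13789049,  0.00596791, -0.9904295 ]]), 't': array([ -39.0116654 ,  530.79280247, 1020.0472018 ])}
wrist {'camera_matrix': array([[309.70691629,   0.        , 315.21778403],
       [  0.        , 309.70691629, 193.87849346],
       [  0.        ,   0.        ,   1.        ]]), 'hand_eye': array([[ 1.27017280e-03, -9.55947224e-01, -2.93535844e-01,
         8.31674992e+01],
       [ 9.99995660e-01,  1.99448886e-03, -2.16824900e-03,
         1.30677958e+00],
       [ 2.65818558e-03, -2.93531816e-01,  9.55945609e-01,
        -1.71162161e+02],
       [ 0.00000000e+00,  0.00000000e+00,  0.00000000e+00,
         1.00000000e+00]])}
```

View pics/side0.png

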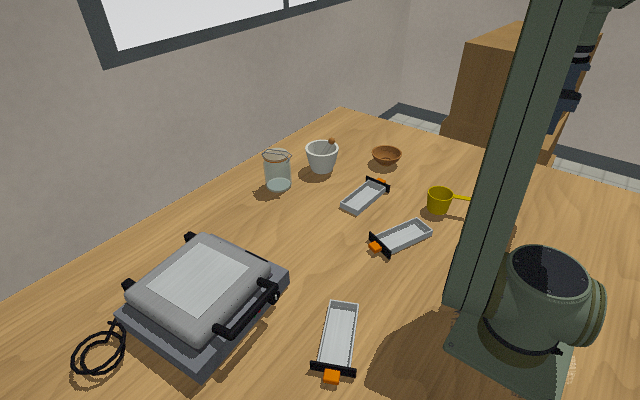

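View pics/top0.png

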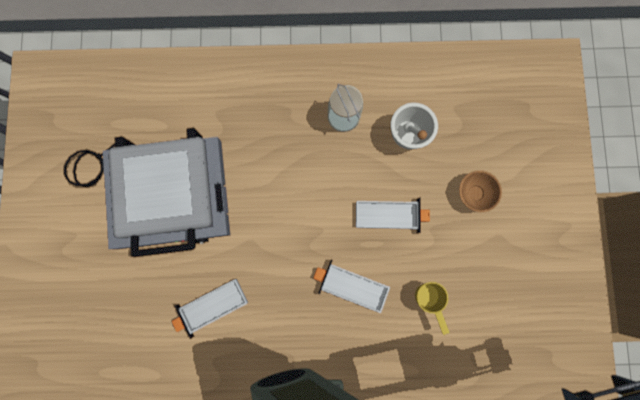

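View pics/wrist0.png

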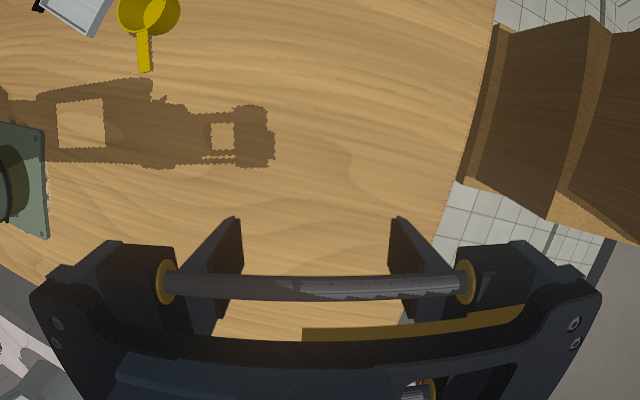

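The top view shows three trays: A at (390,215), B at (355,288) and C at (212,306). The grill is at (165,190), with the black slot strip on its right side at (219,197). Next I'll measure these.

```bash
cat > h.py <<'E'
import numpy as np, cv2
from workcell import env
from scipy.spatial.transform import Rotation as Ro
def ray(n,uv,pose=None):
    p=env.camera_params(n);K=p["camera_matrix"]
    x=(uv[0]-K[0,2])/K[0,0];y=(uv[1]-K[1,2])/K[1,1]
    if n=="wrist":
        r=np.hypot(x,y);d=np.array([x/r*np.sin(r),y/r*np.sin(r),np.cos(r)]) if r>1e-9 else np.array([0,0,1.])
        H=p["hand_eye"];pos,rot=pose;R=Ro.from_euler('xyz',rot,degrees=True).as_matrix()
        return pos+R@H[:3,3],R@H[:3,:3]@d
    d=np.array([x,y,1.]);return -p["R"].T@p["t"],p["R"].T@d
def onz(n,uv,z,pose=None):
    o,d=ray(n,uv,pose);return o+d*(z-o[2])/d[2]
def big(n,fn,s=4):
    pass
E
python3 - <<'E'
from h import *
for n,uv in dict(A=(390,215),B=(355,288),C=(212,306),strip=(219,197)).items(): 
    q=onz("top",uv,10 if n!="strip" else 55);print(n,q.round(),np.hypot(*q[:2]).round())
im=cv2.imread("pics/top0.png")
cv2.imwrite("pics/topA.png",cv2.resize(im[185:245,340:440],None,fx=8,fy=8,interpolation=cv2.INTER_CUBIC)[:600])
cv2.imwrite("pics/topG.png",cv2.resize(im[120:265,95:245],None,fx=4,fy=4,interpolation=cv2.INTER_CUBIC)[:600])
E
```

```text
A [ 490. -229.   10.] 541.0
B [ 315. -138.   10.] 343.0
C [278. 208.  10.] 347.0
strip [537. 184.  55.] 567.0
```

View pics/topA.png

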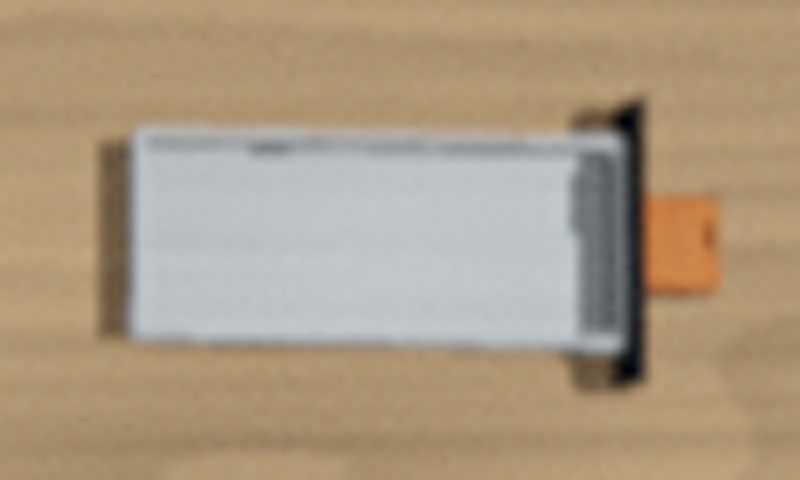

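View pics/topG.png

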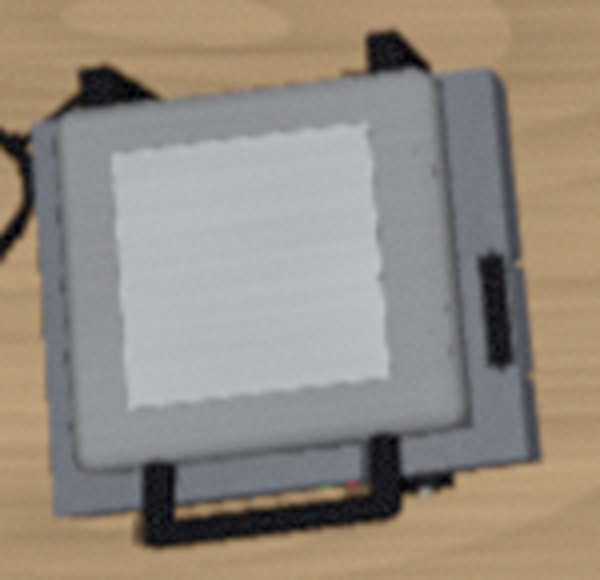

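Run:
```python
from h import *
f=lambda u,v,ox,oy,s:((u+.5)/s-.5+ox,(v+.5)/s-.5+oy)
for n,c,z in [("noseL",(133,128),20),("noseR",(130,341),20),("plateTopL",(642,102),28),("plateTopR",(640,383),28),("rearL",(622,135),20),("rearR",(622,352),20),("pullTL",(648,197),21),("pullTR",(720,197),21),("pullBR",(718,294),21)]:
    print(n,onz("top",f(*c,340,185,8),z).round(1))
for n,c,z in [("topback",(500,75),55),("botfront",(538,460),0),("stripTR",(502,254),55),("stripBR",(511,364),55),("stripTL",(478,254),55),("stripBL",(489,366),55),("notch1",(520,260),14),("notch2",(530,375),14),("outerback",(505,90),0),("lidBR",(467,420),90),("baseFL",(55,515),55)]:
    print(n,onz("top",f(*c,95,120,4),z).round(1))
```

```text
noseL [ 526.3 -146.3   20. ]
noseR [ 460.8 -143.4   20. ]
plateTopL [ 530.1 -301.    28. ]
plateTopR [ 444.6 -296.    28. ]
rearL [ 521.1 -296.2   20. ]
rearR [ 454.6 -292.8   20. ]
pullTL [ 501.7 -302.9   21. ]
pullTR [ 501.3 -324.9   21. ]
pullBR [ 471.6 -322.7   21. ]
topback [680.8 183.8  55. ]
botfront [449.8 170.    0. ]
stripTR [570.2 181.3  55. ]
stripBR [503.8 175.2  55. ]
stripTL [570.5 195.7  55. ]
stripBL [502.8 188.2  55. ]
notch1 [573.6 179.5  14. ]
notch2 [501.5 172.5  14. ]
outerback [686.7 193.3   0. ]
lidBR [468.  192.1  90. ]
baseFL [419.6 442.9  55. ]
```

Request:
arm_command(targets=[[0,0.83,-0.42,0.08,-1],[0,0.83,-0.42,0.08,-1],[0,0.83,-0.42,0.08,-1],[0,0.83,-0.42,0.08,-1],[0,0.83,-0.42,0.08,-1],[0,0.83,-0.42,0.08,-1],[0,0.83,-0.42,0.08,-1],[0,0.83,-0.42,0.08,-1]])

```text
time_s: 0.82
ee_pos: [385.6, -345.3, 184.9]
ee_rot: [-179.9, -0.1, 58.1]
force: [1.0, -1.3, 0.4]
gripper_width: 91.4
```

Request:
arm_command(targets=[[0,0.255,0.085,0,-0.66],[0,0.255,0.085,0,-0.66],[0,0.255,0.085,0,-0.66],[0,0.255,0.085,0,-0.66],[0,0.255,0.085,0,-0.66],[0,0.255,0.085,0,-0.66]])

```text
time_s: 1.32
ee_pos: [488.9, -259.0, 184.5]
ee_rot: [-179.9, -0.1, 87.8]
force: [0.9, -0.5, -0.0]
gripper_width: 91.2
```

```bash
cat >> h.py <<'E'
def wr(name):
    s=env.state();im=env.grab_frame("wrist");cv2.imwrite(f"pics/{name}.png",im[:,:,::-1])
    np.save(f"pics/{name}.npy",np.r_[s["ee_pos"],s["ee_rot"]])
    print(s["time_s"],s["ee_pos"].round(1),s["ee_rot"].round(2),s["force"].round(1),round(s["gripper_width"],1))
def pts(name,uvs,z):
    p=np.load(f"pics/{name}.npy");return [onz("wrist",u,z,(p[:3],p[3:])).round(1) for u in uvs]
E
python3 -c "
from h import *
wr('w1')"
```

```text
1.3167 [ 488.9 -259.   184.5] [-1.7989e+02 -7.0000e-02  8.7830e+01] [ 0.9 -0.5 -0. ] 91.2
```

View pics/w1.png

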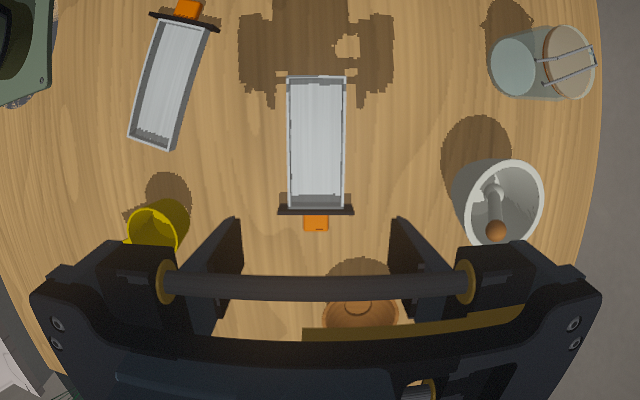

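```bash
python3 -c "
from h import *
print(pts('w1',[(286,78),(347,76),(289,196),(345,197)],20))
print(pts('w1',[(278,207),(354,208),(303,216),(328,216)],28),pts('w1',[(304,217),(329,217)],21))"
```

```text
[array([ 461.4, -148.7,   20. ]), array([ 526.4, -148.8,   20. ]), array([ 457.8, -280.2,   20. ]), array([ 521.5, -283.7,   20. ])]
[array([ 445.4, -290.3,   28. ]), array([ 531. , -294.6,   28. ]), array([ 473.1, -302. ,   28. ]), array([ 501.4, -303.1,   28. ])] [array([ 473.7, -306. ,   21. ]), array([ 502.7, -307. ,   21. ])]
```

Request:
arm_command(targets=[[0,0,0,0.36,0],[0,0,0,0.36,0],[0,0,0,0.36,0],[0,0,0,0.36,0],[0,0,0,0.36,0],[0,0,0,0.36,0]], squeeze=25)

```text
time_s: 1.87
ee_pos: [484.6, -259.8, 2.7]
ee_rot: [-179.6, -0.2, 87.4]
force: [0.8, -0.2, 1.0]
gripper_width: 91.1
```

Request:
arm_command(targets=[[1,0,0,0,0],[1,0,0,0,0],[1,0,0,0,0],[1,0,0,0,0],[1,0,0,0,0],[1,0,0,0,0]])

```text
time_s: 2.37
ee_pos: [484.8, -260.3, 3.1]
ee_rot: [-179.6, -0.2, 87.4]
force: [-0.1, -1.8, 1.4]
gripper_width: 64.3
```

Request:
arm_command(targets=[[1,0,0,-0.1,0],[1,0,0,-0.1,0],[1,0.576,0.108,-0.1,-0.178],[1,0.576,0.108,-0.1,-0.178],[1,0.576,0.108,-0.1,-0.178],[1,0.576,0.108,-0.1,-0.178],[1,0.576,0.108,-0.1,-0.178],[1,0.576,0.108,-0.1,-0.178]])

```text
time_s: 3.03
ee_pos: [542.1, -15.1, 53.4]
ee_rot: [-179.7, -0.2, 95.4]
force: [1.8, -0.3, -2.2]
gripper_width: 63.5
```

Request:
arm_command(targets=[[1,0.08,0,0,0],[1,0.08,0,0,0],[1,0.08,0,0,0]])

```text
time_s: 3.28
ee_pos: [537.7, 27.0, 53.2]
ee_rot: [-179.6, -0.2, 95.7]
force: [-0.0, -0.5, -2.8]
gripper_width: 64.0
```

```bash
python3 -c "
from h import *
wr('w2')
cv2.imwrite('pics/t2.png',env.grab_frame('top')[:,:,::-1])"
```

```text
3.2833 [537.7  27.   53.2] [-179.61   -0.2    95.69] [-0.  -0.5 -2.8] 64.0
```

View pics/w2.png

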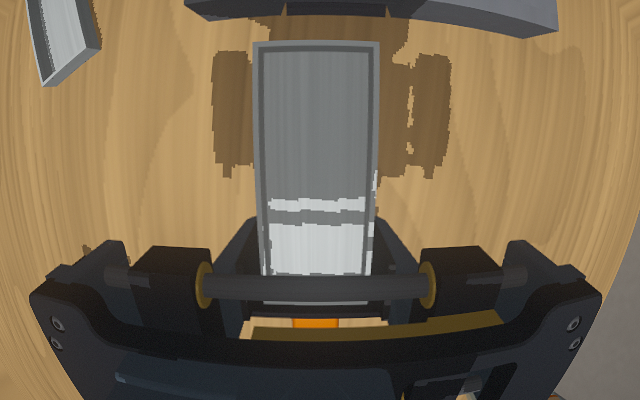

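View pics/t2.png

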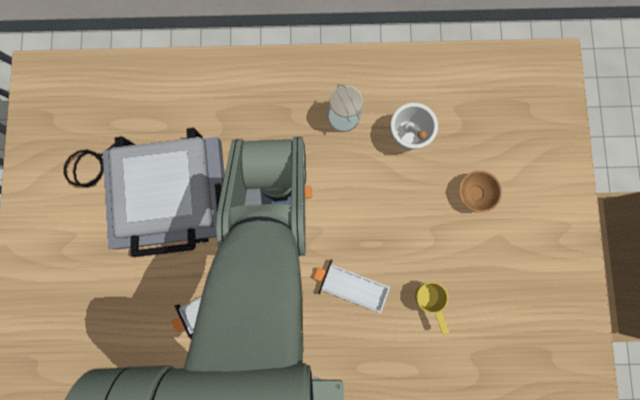

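```bash
python3 -c "
from h import *
im=cv2.imread('pics/w2.png');cv2.imwrite('pics/w2z.png',cv2.resize(im[0:60,170:570],None,fx=2,fy=4,interpolation=cv2.INTER_CUBIC))
print(pts('w2',[(253,43),(379,42)],67+0))
"
```

```text
[array([494.8, 137.2,  67. ]), array([558.1, 144.1,  67. ])]
```

View pics/w2z.png

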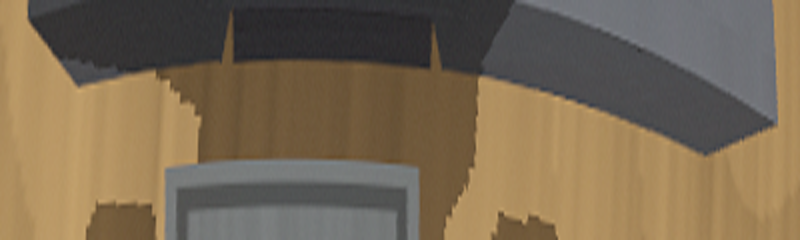

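```bash
python3 -c "
from h import *
g=lambda u,v:((u+.5)/2-.5+170,(v+.5)/4-.5)
for n,c,z in [('cf',(78,87),0),('cb',(705,156),0),('sf',(222,64),0),('sb',(441,70),0),('sf2',(233,62),0),('sb2',(430,68),0),('cbt',(776,124),55),('a',(233,10),10),('b',(433,20),10),('a',(233,10),14),('b',(433,20),14)]:
  print(n,pts('w2',[g(*c)],z))
"
```

```text
cf [array([443.5, 166.3,   0. ])]
cb [array([693.4, 192.8,   0. ])]
sf [array([497.7, 171.4,   0. ])]
sb [array([576.5, 180.1,   0. ])]
sf2 [array([501.6, 172.1,   0. ])]
sb2 [array([572.4, 179.8,   0. ])]
cbt [array([685.6, 188.8,  55. ])]
a [array([501.8, 179.1,  10. ])]
b [array([570.8, 186. ,  10. ])]
a [array([502.3, 177.8,  14. ])]
b [array([570.1, 184.6,  14. ])]
```

Request:
arm_command(targets=[[1,0,0.03,0.068,0],[1,0,0.03,0.068,0],[1,0,0.03,0.068,0]])

```text
time_s: 3.63
ee_pos: [551.4, 24.5, 17.5]
ee_rot: [-179.4, -0.2, 95.3]
force: [-1.1, 0.3, -1.8]
gripper_width: 64.1
```

```bash
python3 -c "
from h import *
wr('w3')
cv2.imwrite('pics/s3.png',env.grab_frame('side')[:,:,::-1])
im=cv2.imread('pics/s3.png');cv2.imwrite('pics/s3z.png',cv2.resize(im[200:400,150:350],None,fx=3,fy=3,interpolation=cv2.INTER_CUBIC))
im=cv2.imread('pics/w3.png');cv2.imwrite('pics/w3z.png',cv2.resize(im[0:100,170:570],None,fx=2,fy=4,interpolation=cv2.INTER_CUBIC))
"
```

```text
3.6333 [551.4  24.5  17.5] [-179.36   -0.19   95.34] [-1.1  0.3 -1.8] 64.1
```

View pics/w3z.png

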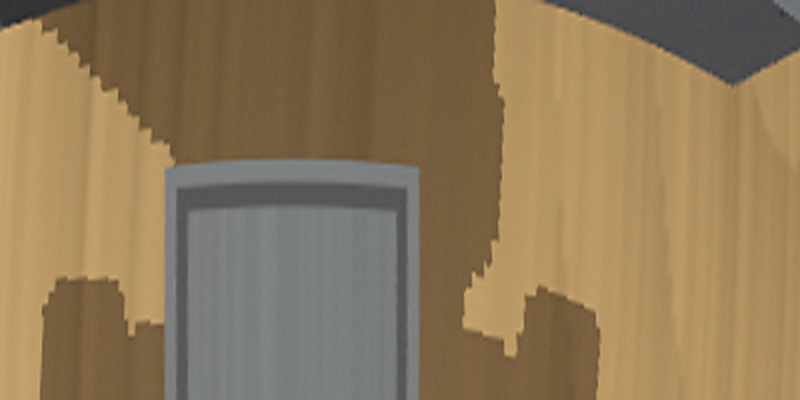

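View pics/s3z.png

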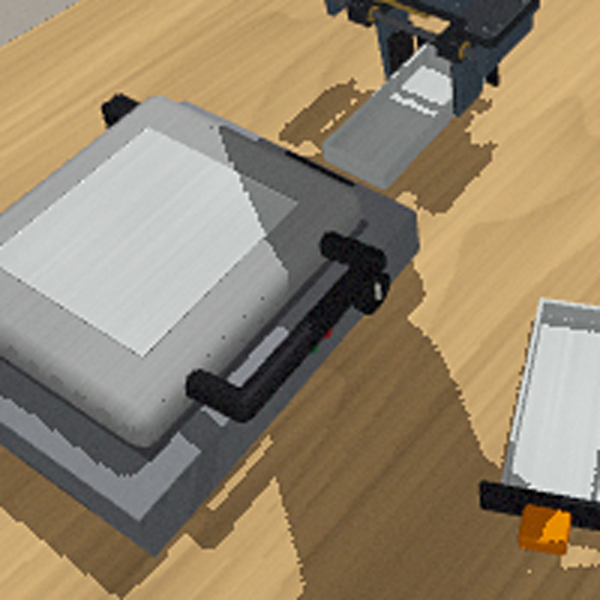

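Request:
arm_command(targets=[[1,0,0.003,-0.003,-0.01],[1,0.03,0.003,-0.003,-0.01],[1,0.06,0.003,-0.003,-0.01],[1,0.07,0.003,-0.003,-0.01],[1,0.08,0.003,-0.003,-0.01],[1,0.09,0.003,-0.003,-0.01]])

```text
time_s: 4.23
ee_pos: [550.1, 69.7, 22.1]
ee_rot: [-179.7, -0.2, 95.8]
force: [-1.5, -1.3, -1.9]
gripper_width: 64.1
```

```bash
python3 -c "
from h import *
wr('w4')
cv2.imwrite('pics/s4.png',env.grab_frame('side')[:,:,::-1])
im=cv2.imread('pics/s4.png');cv2.imwrite('pics/s4z.png',cv2.resize(im[200:300,200:340],None,fx=5,fy=5,interpolation=cv2.INTER_CUBIC))
im=cv2.imread('pics/w4.png');cv2.imwrite('pics/w4z.png',cv2.resize(im[0:100,170:470],None,fx=2.5,fy=5,interpolation=cv2.INTER_CUBIC))
"
```

```text
4.2333 [550.1  69.7  22.1] [-1.7969e+02 -1.6000e-01  9.5820e+01] [-1.5 -1.3 -1.9] 64.1
```

View pics/w4z.png

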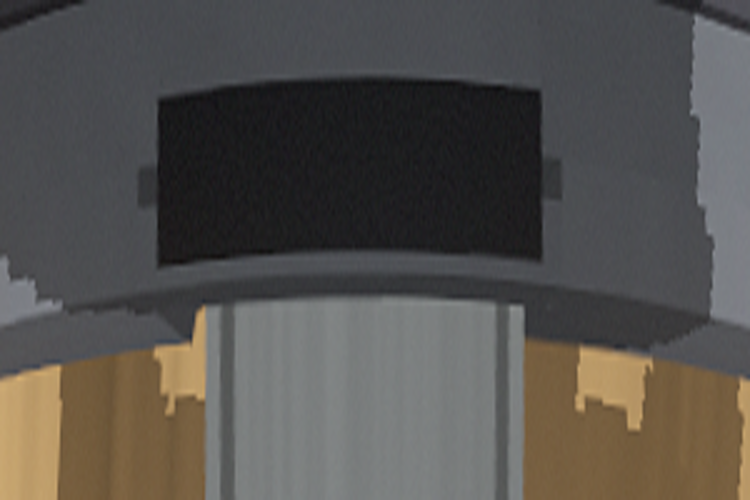

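View pics/s4z.png

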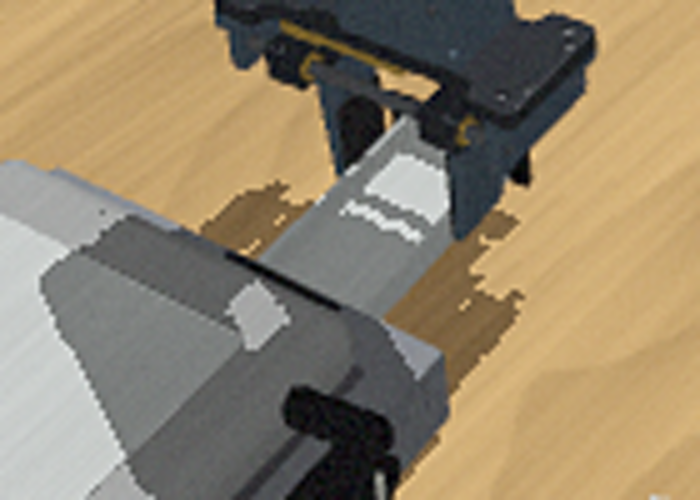

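```bash
python3 -c "
from h import *
g=lambda u,v:((u+.5)/2.5-.5+170,(v+.5)/5-.5)
m=np.array([537.6,176]);u=np.array([-.101,.995]);n=np.array([.995,.101])
for c,z in [((158,268),55),((541,260),55),((158,98),55),((541,90),55),((205,310),39),((524,310),39),((205,490),39),((525,490),39),((0,320),55),((650,345),0)]:
  p=pts('w4',[g(*c)],z)[0];d=p[:2]-m;print(c,z,p,'lat',(d@n).round(1),'in',(d@u).round(1))
"
```

```text
(158, 268) 55 [502.5 171.3  55. ] lat -35.4 in -1.1
(541, 260) 55 [570.5 178.6  55. ] lat 33.0 in -0.7
(158, 98) 55 [500.6 187.5  55. ] lat -35.7 in 15.2
(541, 90) 55 [569.  194.8  55. ] lat 33.1 in 15.5
(205, 310) 39 [508.  169.6  39. ] lat -30.1 in -3.4
(524, 310) 39 [570.8 176.   39. ] lat 33.0 in -3.4
(205, 490) 39 [509.7 151.3  39. ] lat -30.3 in -21.8
(525, 490) 39 [573.1 157.8  39. ] lat 33.5 in -21.7
(0, 320) 55 [470.9 166.4  55. ] lat -67.3 in -2.8
(650, 345) 0 [611.5 183.8  -0. ] lat 74.3 in 0.3
```

Request:
arm_command(targets=[[1,0,-0.0055,0.006,-0.003],[1,0,-0.0055,0.006,-0.003],[1,0.01,-0.0055,0.006,-0.003],[1,0.02,-0.0055,0.006,-0.003],[1,0.03,-0.0055,0.006,-0.003],[1,0.04,-0.0055,0.006,-0.003]])

```text
time_s: 4.83
ee_pos: [545.0, 90.1, 18.8]
ee_rot: [-179.6, -0.2, 96.0]
force: [0.1, -2.1, 0.1]
gripper_width: 63.9
```

```bash
python3 -c "
from h import *
s=env.state();print(s['force'],s['torque'],s['ee_pos'],s['ee_rot'])"
```

```text
[ 0.12270862 -2.05583435  0.10952765] [-0.04109356 -0.14104785 -0.01156705] [544.97067793  90.0688406   18.78476186] [-1.79644935e+02 -1.70705290e-01  9.59778027e+01]
```

Request:
arm_command(targets=[[1,0.02,0.0005,0,0],[1,0.04,0.0005,0,0],[1,0.06,0.0005,0,0],[1,0.08,0.0005,0,0],[1,0.1,0.0005,0,0],[1,0.1,0.0005,0,0]])

```text
time_s: 5.33
ee_pos: [539.7, 142.1, 18.8]
ee_rot: [-179.6, -0.2, 96.1]
force: [-0.0, 1.4, -0.5]
gripper_width: 63.9
```

```bash
python3 -c "
from h import *
s=env.state();print(s['force'],s['torque'],s['ee_pos'],s['ee_rot']);wr('w5')"
```

```text
[-0.03662974  1.43090532 -0.49450349] [ 0.25857285 -0.16067931 -0.01099796] [539.71856543 142.13351523  18.82756906] [-179.64790799   -0.22158286   96.07996947]
5.3333 [539.7 142.1  18.8] [-179.65   -0.22   96.08] [-0.   1.4 -0.5] 63.9
```

View pics/w5.png

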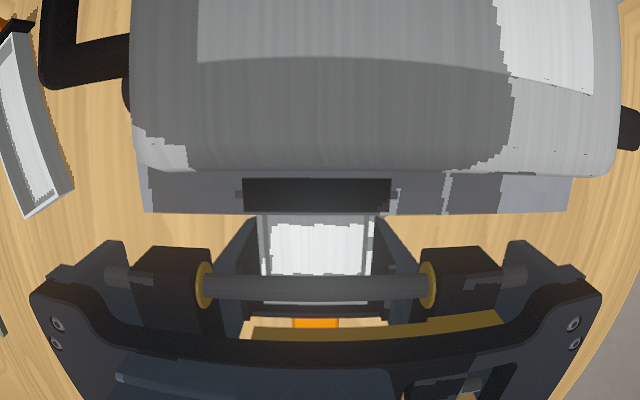

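Request:
arm_command(targets=[[0,0,0,0,0],[0,0,0,0,0],[0,0,0,0,0],[0,0,0,0,0]])

```text
time_s: 5.72
ee_pos: [539.8, 140.9, 18.9]
ee_rot: [-179.6, -0.2, 96.0]
force: [0.2, -1.1, 0.2]
gripper_width: 87.6
```

Request:
arm_command(targets=[[0,0,0,-0.08,0],[0,0,0,-0.16,0],[0,0,0,-0.24,0],[0,-0.08,0,-0.24,0],[0,-0.16,0,-0.24,0],[0,-0.16,0,-0.24,0],[0,-0.16,0,-0.24,0]])

```text
time_s: 6.3
ee_pos: [549.0, 59.1, 138.8]
ee_rot: [-179.6, -0.2, 95.8]
force: [-0.3, 0.4, -0.6]
gripper_width: 91.0
```

```bash
python3 -c "
from h import *
wr('w6')
im=cv2.imread('pics/w6.png');cv2.imwrite('pics/w6z.png',cv2.resize(im[60:260,200:440],None,fx=3,fy=3,interpolation=cv2.INTER_CUBIC))
"
```

```text
6.3 [549.   59.1 138.8] [-179.65   -0.2    95.81] [-0.3  0.4 -0.6] 91.0
```

View pics/w6z.png

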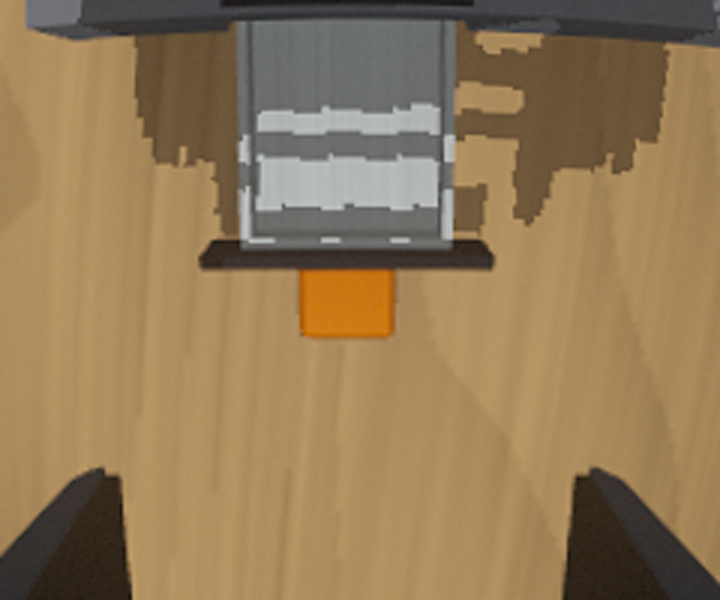

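```bash
python3 -c "
from h import *
g=lambda u,v:((u+.5)/3-.5+200,(v+.5)/3-.5+60)
m=np.array([536.4,176]);u=np.array([-.103,.995]);n=np.array([.995,.103])
for c,z in [((200,268),40),((493,268),40),((200,268),36),((493,268),36),((300,337),33),((394,337),33),((300,275),33),((394,275),33)]:
  p=pts('w6',[g(*c)],z)[0];d=p[:2]-m;print(c,z,p,'lat',(d@n).round(1),'in',(d@u).round(1))
"
```

```text
(200, 268) 40 [500.8  96.3  40. ] lat -43.6 in -75.6
(493, 268) 40 [586.9 105.2  40. ] lat 43.0 in -75.6
(200, 268) 36 [500.2  95.6  36. ] lat -44.3 in -76.3
(493, 268) 36 [587.6 104.7  36. ] lat 43.6 in -76.2
(300, 337) 33 [532.   76.7  33. ] lat -14.6 in -98.4
(394, 337) 33 [560.6  79.7  33. ] lat 14.2 in -98.3
(300, 275) 33 [530.3  95.9  33. ] lat -14.3 in -79.1
(394, 275) 33 [558.5  98.8  33. ] lat 14.0 in -79.1
```

Request:
arm_command(targets=[[0,0.047,-0.0015,0,-0.003],[0,0.047,-0.0015,0.08,-0.003],[0,0.047,-0.0015,0.16,-0.003],[0,0.047,-0.0015,0.242,-0.003],[0,0.047,-0.0015,0.242,-0.003],[0,0.047,-0.0015,0.242,-0.003]], squeeze=30)

```text
time_s: 6.85
ee_pos: [543.1, 84.8, 16.1]
ee_rot: [-179.3, -0.2, 96.1]
force: [0.8, 0.7, 0.9]
gripper_width: 91.3
```

Request:
arm_command(targets=[[1,0,0,0,0],[1,0,0,0,0],[1,0,0,0,0],[1,0,0,0,0],[1,0,0,0,0],[1,0,0,0,0],[1,0,0,0,0]])

```text
time_s: 7.43
ee_pos: [552.2, 85.7, 19.9]
ee_rot: [179.5, -0.3, 96.0]
force: [12.0, -0.1, -0.6]
gripper_width: 59.3
```

```bash
python3 -c "
from h import *
wr('w7');print(env.state()['torque'])"
```

```text
7.4333 [552.2  85.7  19.9] [179.51  -0.26  96.02] [12.  -0.1 -0.6] 59.3
[-0.03255716 -2.3138925  -0.41791451]
```

View pics/w7.png

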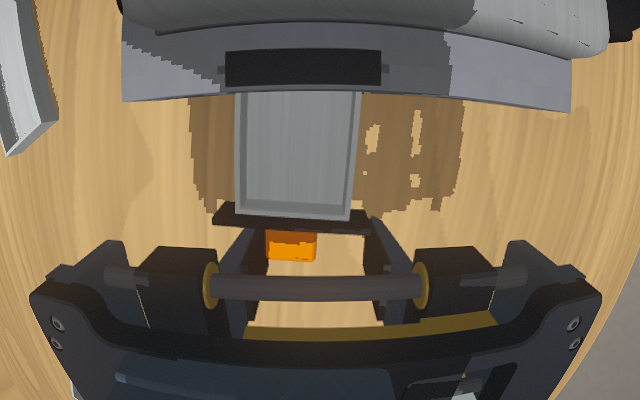

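Request:
arm_command(targets=[[0,0,0,0,0],[0,0,0,0,0],[0,0,0,0,0],[0,0,0,0,0],[0,0,0,0,0]])

```text
time_s: 7.9
ee_pos: [551.3, 85.6, 19.8]
ee_rot: [179.6, -0.3, 96.0]
force: [-0.2, 0.5, 0.4]
gripper_width: 89.5
```

Request:
arm_command(targets=[[0,-0.03,0,0,0],[0,-0.06,0,-0.08,0],[0,-0.06,0,-0.16,0],[0,-0.06,0,-0.24,0],[0,-0.06,0,-0.24,0],[0,-0.06,0,-0.24,0]])

```text
time_s: 8.4
ee_pos: [554.7, 55.3, 142.0]
ee_rot: [179.3, -0.3, 96.0]
force: [0.6, 0.2, -1.2]
gripper_width: 91.5
```

```bash
python3 -c "
from h import *
wr('w8')
im=cv2.imread('pics/w8.png');cv2.imwrite('pics/w8z.png',cv2.resize(im[60:260,200:440],None,fx=3,fy=3,interpolation=cv2.INTER_CUBIC))
"
```

```text
8.4 [554.7  55.3 142. ] [179.32  -0.26  96.01] [ 0.6  0.2 -1.2] 91.5
```

View pics/w8z.png

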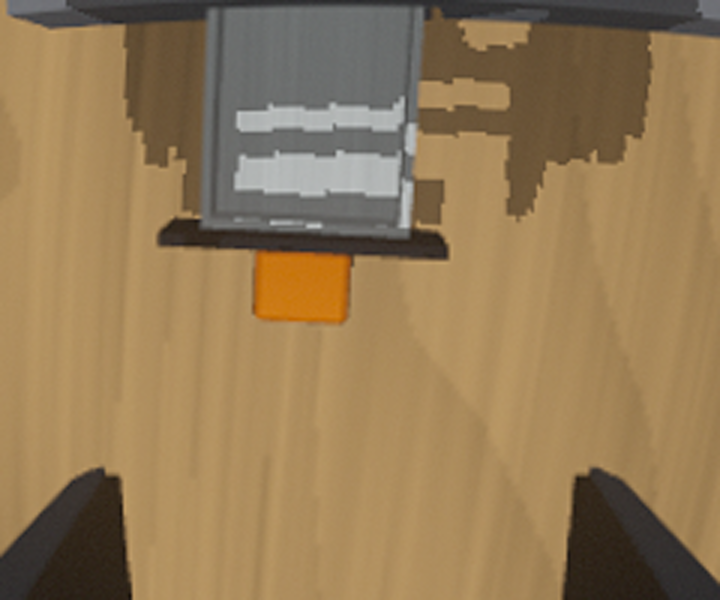

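```bash
cat >> h.py <<'E'
def rel(name,uvs,z):
    p=np.load(f"pics/{name}.npy");m=np.array([536.4,176]);u=np.array([-.103,.995]);n=np.array([.995,.103])
    y=np.radians(p[5]);tx=np.array([np.cos(y),np.sin(y)]);ty=np.array([np.sin(y),-np.cos(y)])
    for c in uvs:
        q=pts(name,[c],z)[0];d=q[:2]-m;e=q[:2]-p[:2];print(c,z,q,'lat %.1f in %.1f | tool x %.1f y %.1f'%(d@n,d@u,e@tx,e@ty))
E
python3 -c "
from h import *
g=lambda u,v:((u+.5)/3-.5+200,(v+.5)/3-.5+60)
rel('w8',[g(158,244),g(447,258)],39)
rel('w8',[g(254,318),g(347,323),g(256,252),g(351,257)],33)
"
```

```text
(252.33333333333334, 141.0) 39 [494.4  98.2  39. ] lat -49.8 in -73.1 | tool x 49.0 y -55.5
(348.66666666666663, 145.66666666666669) 39 [580.9 102.5  39. ] lat 36.7 in -77.7 | tool x 44.2 y 31.0
(284.3333333333333, 165.66666666666669) 33 [524.8  77.   33. ] lat -21.7 in -97.3 | tool x 24.8 y -27.5
(315.3333333333333, 167.33333333333331) 33 [553.5  78.3  33. ] lat 7.0 in -99.0 | tool x 23.0 y 1.2
(285.0, 143.66666666666669) 33 [523.7  97.5  33. ] lat -20.7 in -76.8 | tool x 45.3 y -26.4
(316.6666666666667, 145.33333333333331) 33 [552.5  98.9  33. ] lat 8.1 in -78.4 | tool x 43.6 y 2.4
```

Request:
arm_command(targets=[[0,0.049,-0.029,0,0.06],[0,0.049,-0.029,0.08,0.06],[0,0.049,-0.029,0.16,0.06],[0,0.049,-0.029,0.24,0.06],[0,0.049,-0.029,0.246,0.06],[0,0.049,-0.029,0.246,0.06],[0,0.049,-0.029,0.246,0.06]])

```text
time_s: 9.03
ee_pos: [537.4, 78.8, 17.3]
ee_rot: [179.6, -0.3, 93.3]
force: [1.4, -0.7, 0.3]
gripper_width: 90.9
```

```bash
python3 -c "
from h import *
wr('w9')
im=cv2.imread('pics/w9.png');cv2.imwrite('pics/w9z.png',cv2.resize(im[60:340,180:460],None,fx=2.1,fy=2.1,interpolation=cv2.INTER_CUBIC))
"
```

```text
9.0333 [537.4  78.8  17.3] [179.61  -0.29  93.31] [ 1.4 -0.7  0.3] 90.9
```

View pics/w9z.png

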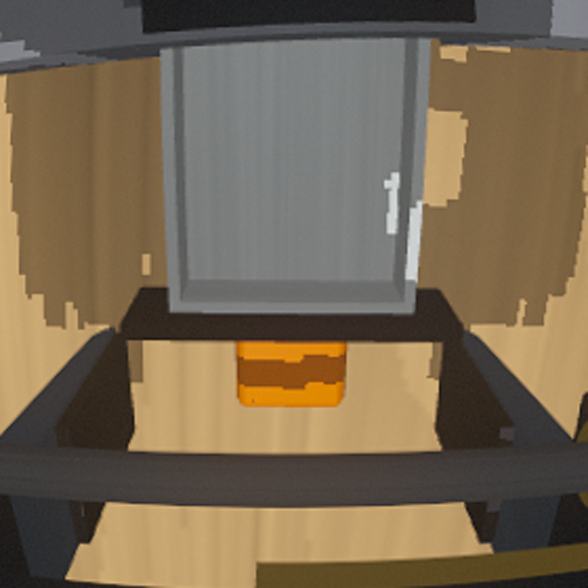

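Request:
arm_command(targets=[[1,0,0,0,0],[1,0,0,0,0],[1,0,0,0,0],[1,0,0,0,0],[1,0,0,0,0],[1,0,0,0,0],[1,0,0,0,0]])

```text
time_s: 9.67
ee_pos: [538.3, 78.9, 18.4]
ee_rot: [179.4, -0.3, 93.3]
force: [-1.1, -0.6, 0.8]
gripper_width: 47.5
```

```bash
python3 -c "
from h import *
wr('w10');print(env.state()['torque'])
im=cv2.imread('pics/w10.png');cv2.imwrite('pics/w10z.png',cv2.resize(im[60:340,180:460],None,fx=2.1,fy=2.1,interpolation=cv2.INTER_CUBIC))
"
```

```text
9.6667 [538.3  78.9  18.4] [179.45  -0.3   93.31] [-1.1 -0.6  0.8] 47.5
[-0.04181823 -0.1379326   0.01674817]
```

View pics/w10z.png

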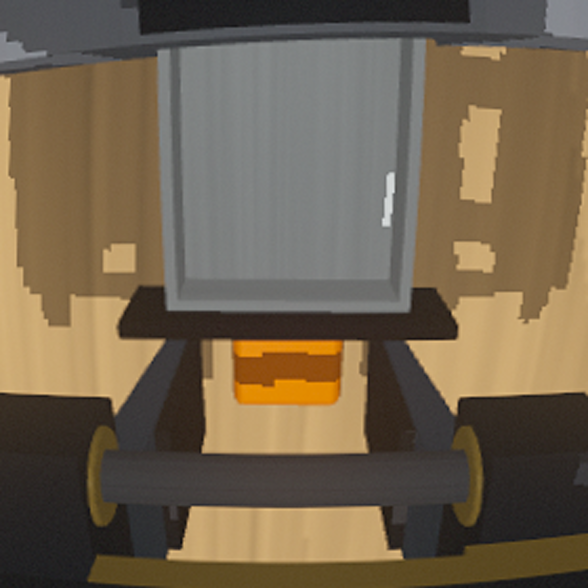

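Request:
arm_command(targets=[[1,0,0,0,0],[1,0,0,0,0],[1,0,0,0,0],[1,0,0,0,0],[1,0,0,0,0],[1,0,0,0,0]])

```text
time_s: 10.22
ee_pos: [538.7, 78.9, 18.4]
ee_rot: [179.4, -0.3, 93.3]
force: [1.9, -0.1, -0.2]
gripper_width: 29.6
```

```bash
python3 -c "
from h import *
wr('w11');print(env.state()['torque'])
im=cv2.imread('pics/w11.png');cv2.imwrite('pics/w11z.png',cv2.resize(im[60:340,180:460],None,fx=2.1,fy=2.1,interpolation=cv2.INTER_CUBIC))
"
```

```text
10.2167 [538.7  78.9  18.4] [179.41  -0.3   93.3 ] [ 1.9 -0.1 -0.2] 29.6
[-0.05299325 -0.40346754 -0.11413828]
```

View pics/w11z.png

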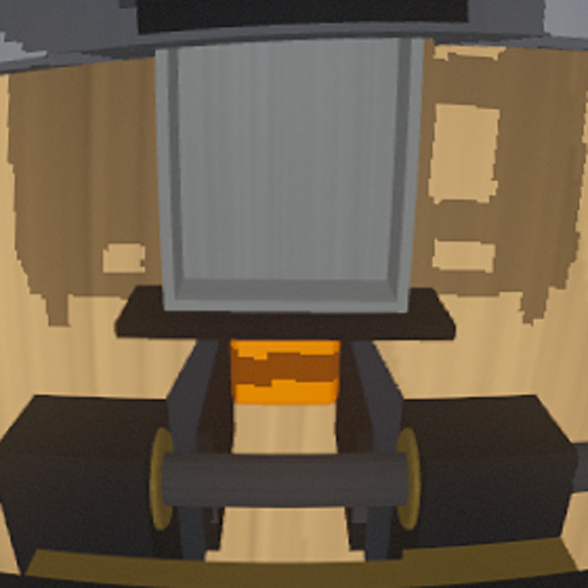

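Request:
arm_command(targets=[[1,0.005,0.008,-0.002,-0.03],[1,0.01,0.0154,-0.004,-0.06],[1,0.015,0.0154,-0.004,-0.06],[1,0.02,0.0154,-0.004,-0.06],[1,0.02,0.0154,-0.004,-0.06]])

```text
time_s: 10.68
ee_pos: [545.2, 89.8, 20.2]
ee_rot: [179.5, -0.3, 96.0]
force: [0.0, 0.0, -2.5]
gripper_width: 29.1
```

```bash
python3 -c "
from h import *
wr('w12');print(env.state()['torque'])
im=cv2.imread('pics/w12.png');cv2.imwrite('pics/w12z.png',cv2.resize(im[60:340,180:460],None,fx=2.1,fy=2.1,interpolation=cv2.INTER_CUBIC))
"
```

```text
10.6833 [545.2  89.8  20.2] [179.48  -0.28  96.04] [ 0.   0.  -2.5] 29.1
[-0.28238676 -0.09450414  0.01019569]
```

View pics/w12z.png

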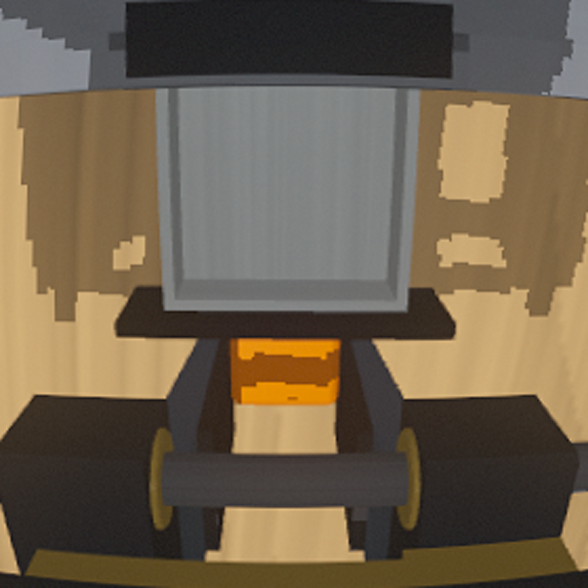

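Request:
arm_command(targets=[[1,0.02,0,0,0],[1,0.04,0,0,0],[1,0.06,0,0,0],[1,0.08,0,0,0],[1,0.08,0,0,0]])

```text
time_s: 11.15
ee_pos: [542.0, 130.1, 21.9]
ee_rot: [179.3, -0.2, 96.2]
force: [0.8, -3.4, 5.6]
gripper_width: 29.4
```

```bash
python3 -c "
from h import *
wr('w13');print(env.state()['torque'])
im=cv2.imread('pics/w13.png');cv2.imwrite('pics/w13z.png',cv2.resize(im[140:340,160:460],None,fx=2.6,fy=2.6,interpolation=cv2.INTER_CUBIC))
"
```

```text
11.15 [542.  130.1  21.9] [179.3   -0.18  96.18] [ 0.8 -3.4  5.6] 29.4
[-0.61693957 -0.06848983  0.02900864]
```

View pics/w13z.png

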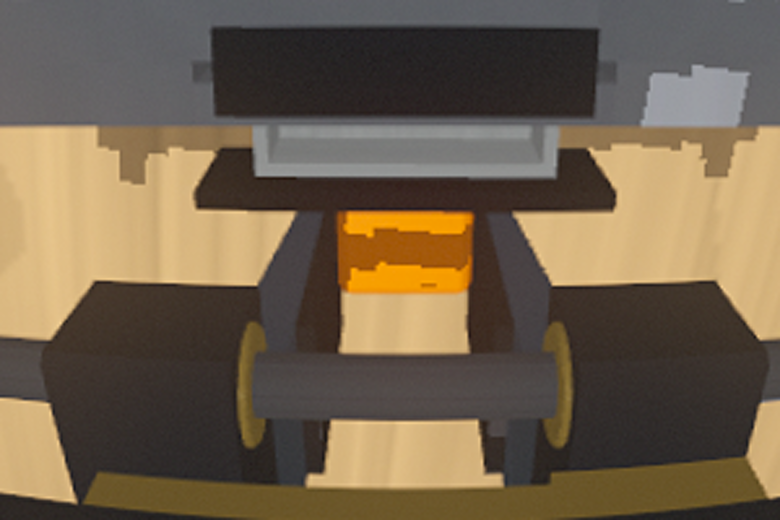

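Request:
arm_command(targets=[[0.5,0,0,0,0],[0.5,0,0,0,0],[0.5,0,0,0,0],[0.5,-0.001,0,0.003,0],[0.5,-0.001,0,0.003,0]])

```text
time_s: 11.62
ee_pos: [541.7, 129.7, 20.0]
ee_rot: [179.3, -0.2, 96.1]
force: [0.3, -0.1, -1.1]
gripper_width: 45.5
```

```bash
python3 -c "
from h import *
wr('w14');print(env.state()['torque'])
im=cv2.imread('pics/w14.png');cv2.imwrite('pics/w14z.png',cv2.resize(im[140:340,160:460],None,fx=2.6,fy=2.6,interpolation=cv2.INTER_CUBIC))
"
```

```text
11.6167 [541.7 129.7  20. ] [179.35  -0.22  96.14] [ 0.3 -0.1 -1.1] 45.5
[-0.02436761 -0.13125888 -0.04363521]
```

View pics/w14z.png

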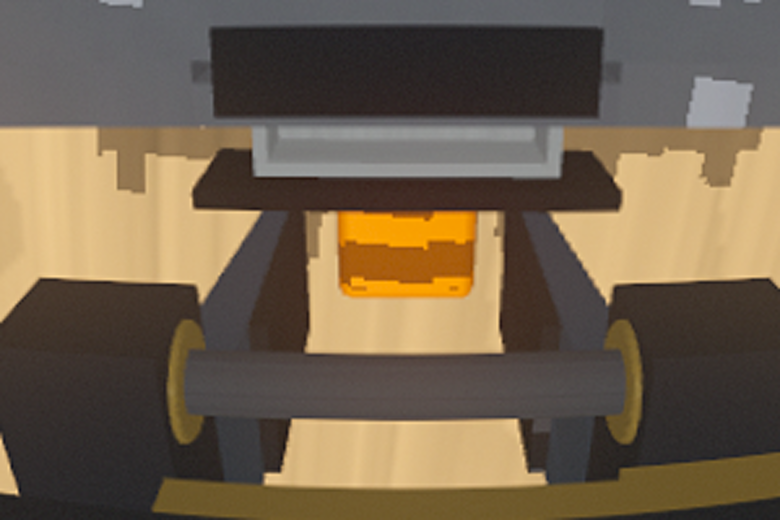

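Tray and pull are centred between the fingers and the tray is resting level. Regrasping the pull.

Request:
arm_command(targets=[[1,0,0,0,0],[1,0,0,0,0],[1,0,0,0,0],[1,0,0,0,0],[1,0,0,0,0]])

```text
time_s: 12.08
ee_pos: [541.8, 129.6, 20.0]
ee_rot: [179.4, -0.2, 96.1]
force: [0.4, -0.3, -0.2]
gripper_width: 29.7
```

Request:
arm_command(targets=[[1,0.01,0,0,0],[1,0.02,0,0,0],[1,0.02,0,0,0]])

```text
time_s: 12.33
ee_pos: [540.5, 140.5, 20.0]
ee_rot: [179.4, -0.3, 96.2]
force: [0.8, 0.5, 0.7]
gripper_width: 29.6
```

```bash
python3 -c "
from h import *
s=env.state();print(s['force'],s['torque'],s['ee_pos'],s['ee_rot'],s['gripper_width'])"
```

```text
[0.79558613 0.45370344 0.68287272] [ 0.08608486  0.0124224  -0.04409796] [540.48372627 140.52183927  19.97370033] [179.36036079  -0.25292054  96.15768995] 29.617169372936086
```

Request:
arm_command(targets=[[1,0.006,0,0,0],[1,0.006,0,0,0]])

```text
time_s: 12.5
ee_pos: [540.3, 142.9, 20.0]
ee_rot: [179.4, -0.1, 96.3]
force: [0.3, -5.0, 0.0]
gripper_width: 29.9
```

Request:
arm_command(targets=[[1,0.006,0,0,0],[1,0.006,0,0,0]])

```text
time_s: 12.67
ee_pos: [540.4, 144.6, 20.0]
ee_rot: [179.3, 0.0, 96.4]
force: [1.3, -6.5, -0.7]
gripper_width: 29.5
```

Request:
arm_command(targets=[[1,0.006,0,0,0],[1,0.006,0,0,0]])

```text
time_s: 12.83
ee_pos: [540.5, 146.0, 20.1]
ee_rot: [179.3, 0.2, 96.5]
force: [1.9, -8.1, -0.3]
gripper_width: 29.8
```

```bash
python3 -c "
from h import *
wr('w15')
im=cv2.imread('pics/w15.png');cv2.imwrite('pics/w15z.png',cv2.resize(im[140:340,160:460],None,fx=2.6,fy=2.6,interpolation=cv2.INTER_CUBIC))
"
```

```text
12.8333 [540.5 146.   20.1] [179.31   0.23  96.45] [ 1.9 -8.1 -0.3] 29.8
```

View pics/w15z.png

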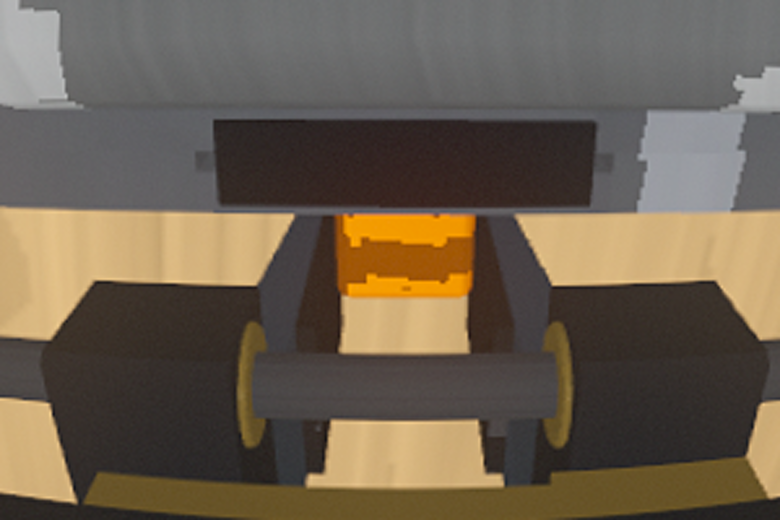

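Request:
arm_command(targets=[[1,0.008,0,0,0],[1,0.008,0,0,0]])

```text
time_s: 13.05
ee_pos: [540.5, 146.3, 20.1]
ee_rot: [179.3, 0.6, 96.6]
force: [2.3, -15.9, 1.4]
gripper_width: 29.7
```

Request:
arm_command(targets=[[1,0.01,0,0,0],[1,0.01,0,0,0]])

```text
time_s: 13.22
ee_pos: [540.4, 146.5, 20.1]
ee_rot: [179.4, 1.1, 96.8]
force: [4.1, -20.1, 1.7]
gripper_width: 29.5
```

Request:
arm_command(targets=[[1,0.01,0,0,0],[1,0.01,0,0,0]])

```text
time_s: 13.38
ee_pos: [540.5, 146.6, 20.2]
ee_rot: [179.4, 1.6, 97.0]
force: [4.2, -19.8, 0.9]
gripper_width: 29.3
```

Request:
arm_command(targets=[[0.4,0,0,0,0],[0.4,0,0,0,0],[0.4,0,0,0,0],[0.4,0,0,0,0],[0.4,0,0,0,0]])

```text
time_s: 13.8
ee_pos: [537.0, 144.2, 19.4]
ee_rot: [179.9, 1.8, 97.0]
force: [-4.0, -9.1, 1.6]
gripper_width: 54.3
```

```bash
python3 -c "
from h import *
wr('w16')
im=cv2.imread('pics/w16.png');cv2.imwrite('pics/w16z.png',cv2.resize(im[140:340,160:460],None,fx=2.6,fy=2.6,interpolation=cv2.INTER_CUBIC))
"
```

```text
13.8 [537.  144.2  19.4] [179.86   1.83  97.05] [-4.  -9.1  1.6] 54.3
```

View pics/w16z.png

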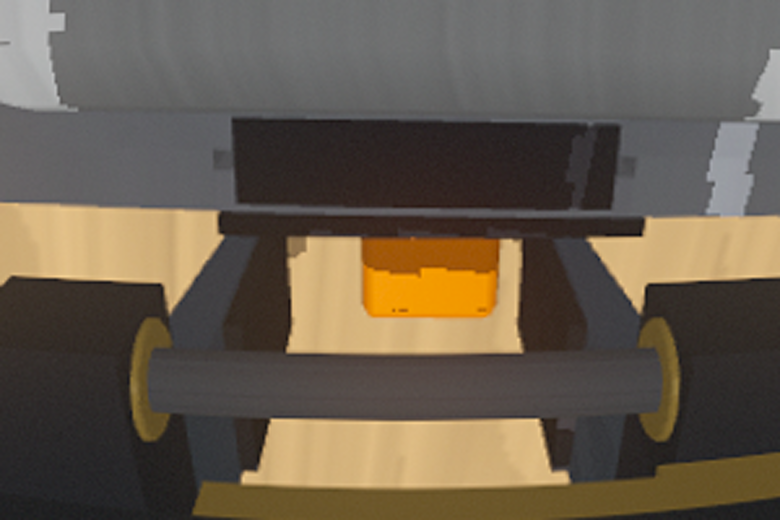

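Request:
arm_command(targets=[[0.4,-0.02,0,0,0],[0.4,-0.04,0,0,0],[0.4,-0.04,0,0,0],[0.4,-0.04,0,0,0]])

```text
time_s: 14.18
ee_pos: [540.1, 124.1, 20.3]
ee_rot: [179.8, 1.8, 97.0]
force: [0.3, -0.1, -0.4]
gripper_width: 54.5
```

```bash
python3 -c "
from h import *
wr('w17')
im=cv2.imread('pics/w17.png');cv2.imwrite('pics/w17z.png',cv2.resize(im[140:340,160:460],None,fx=2.6,fy=2.6,interpolation=cv2.INTER_CUBIC))
"
```

```text
14.1833 [540.1 124.1  20.3] [179.79   1.8   96.97] [ 0.3 -0.1 -0.4] 54.5
```

View pics/w17z.png

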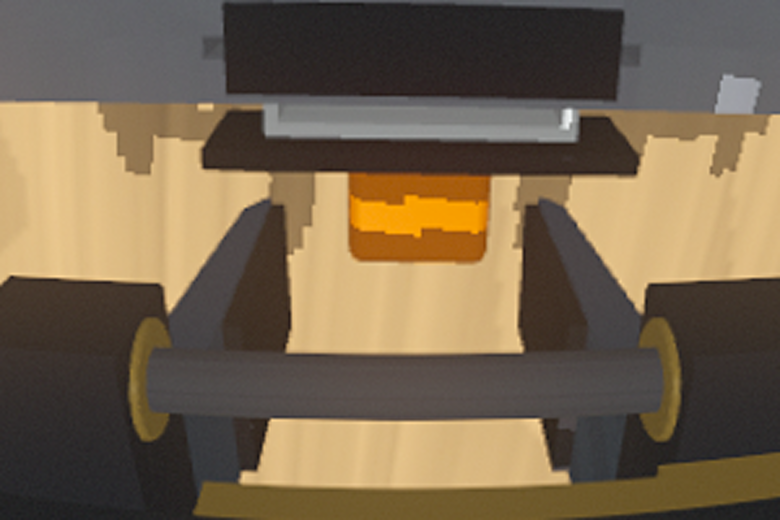

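```bash
python3 -c "
from h import *
g=lambda u,v:((u+.5)/2.6-.5+160,(v+.5)/2.6-.5+140)
rel('w17',[g(203,165),g(638,172)],42)
rel('w17',[g(350,258),g(486,260)],35)
rel('w17',[g(225,96),g(617,101)],55)
"
```

```text
(237.76923076923077, 203.15384615384616) 42 [496.1 151.8  42. ] lat -42.6 in -19.9 | tool x 32.8 y -40.3
(405.0769230769231, 205.84615384615384) 42 [582.6 160.8  42. ] lat 44.4 in -19.9 | tool x 31.3 y 46.7
(294.30769230769226, 238.9230769230769) 35 [527.1 131.6  35. ] lat -13.8 in -43.2 | tool x 9.0 y -12.0
(346.61538461538464, 239.69230769230768) 35 [556.2 134.6  35. ] lat 15.4 in -43.2 | tool x 8.5 y 17.3
(246.23076923076923, 176.6153846153846) 55 [502.4 170.4  55. ] lat -34.4 in -2.1 | tool x 50.5 y -31.8
(397.0, 178.53846153846155) 55 [570.9 178.   55. ] lat 34.5 in -1.6 | tool x 49.8 y 37.2
```

Request:
arm_command(targets=[[0.4,0.012,0.005,0,0.02],[0.4,0.024,0.005,0,0.02],[0.4,0.024,0.005,0,0.02],[1,0.024,0.005,0,0.02],[1,0.024,0.005,0,0.02],[1,0.024,0.005,0,0.02],[1,0.024,0.005,0,0.02],[1,0.024,0.005,0,0.02]])

```text
time_s: 14.9
ee_pos: [541.0, 136.5, 19.9]
ee_rot: [179.8, 1.8, 96.1]
force: [0.0, 0.4, -0.9]
gripper_width: 29.9
```

Request:
arm_command(targets=[[1,0,0,0,0],[1,0,0,0,0]])

```text
time_s: 15.07
ee_pos: [541.0, 136.5, 19.9]
ee_rot: [179.8, 1.8, 96.1]
force: [-0.5, -0.2, -0.4]
gripper_width: 29.8
```

```bash
python3 -c "
from h import *
wr('w18')
im=cv2.imread('pics/w18.png');cv2.imwrite('pics/w18z.png',cv2.resize(im[140:340,160:460],None,fx=2.6,fy=2.6,interpolation=cv2.INTER_CUBIC))
"
```

```text
15.0667 [541.  136.5  19.9] [179.77   1.78  96.07] [-0.5 -0.2 -0.4] 29.8
```

View pics/w18z.png

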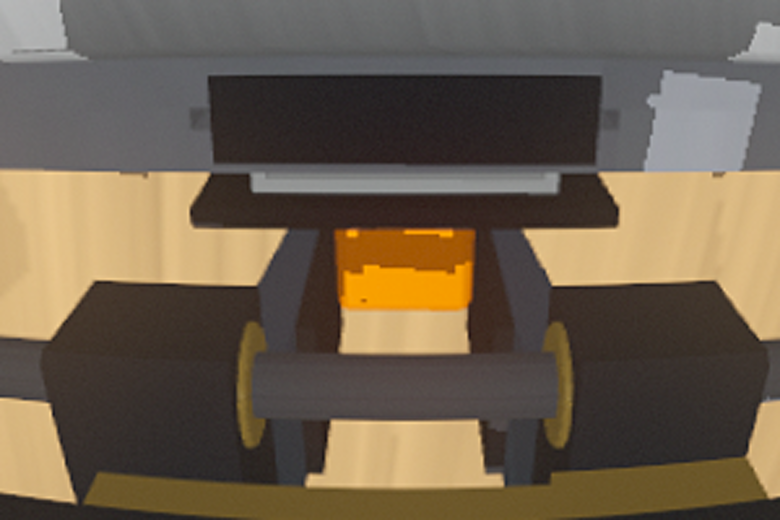

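Request:
arm_command(targets=[[1,0.01,0,0,0],[1,0.02,0,0,0],[1,0.02,0,0,0]])

```text
time_s: 15.37
ee_pos: [540.4, 144.9, 19.9]
ee_rot: [179.8, 2.0, 96.2]
force: [1.4, -6.5, 2.1]
gripper_width: 29.7
```

Request:
arm_command(targets=[[1,0.01,0,0,0],[1,0.014,0,0,0],[1,0.014,0,0,0]])

```text
time_s: 15.62
ee_pos: [540.0, 149.0, 19.9]
ee_rot: [179.8, 2.3, 96.3]
force: [1.6, -11.3, 1.5]
gripper_width: 29.6
```

Request:
arm_command(targets=[[1,0.01,0,0,0],[1,0.014,0,0,0],[1,0.014,0,0,0]])

```text
time_s: 15.87
ee_pos: [540.0, 149.5, 20.0]
ee_rot: [179.8, 2.9, 96.6]
force: [4.5, -23.9, 2.9]
gripper_width: 30.0
```

Request:
arm_command(targets=[[1,-0.008,0,0,0],[1,-0.008,0,0,0],[1,-0.008,0,0,0]])

```text
time_s: 16.12
ee_pos: [540.3, 144.4, 20.1]
ee_rot: [179.9, 3.0, 96.6]
force: [1.3, -7.1, 0.0]
gripper_width: 29.6
```

Request:
arm_command(targets=[[0.4,0,0,0,0],[0.4,0,0,0,0],[0.4,0,0,0,0],[0.4,-0.01,0,0,0],[0.4,-0.03,0,0,0],[0.4,-0.05,0,0,0],[0.4,-0.05,0,0,0]])

```text
time_s: 16.7
ee_pos: [543.3, 117.8, 21.6]
ee_rot: [179.9, 3.1, 96.5]
force: [-0.1, -0.2, 0.8]
gripper_width: 54.9
```

```bash
python3 -c "
from h import *
wr('w19')
im=cv2.imread('pics/w19.png');cv2.imwrite('pics/w19z.png',cv2.resize(im[140:340,160:460],None,fx=2.6,fy=2.6,interpolation=cv2.INTER_CUBIC))
"
```

```text
16.7 [543.3 117.8  21.6] [179.87   3.05  96.48] [-0.1 -0.2  0.8] 54.9
```

View pics/w19z.png

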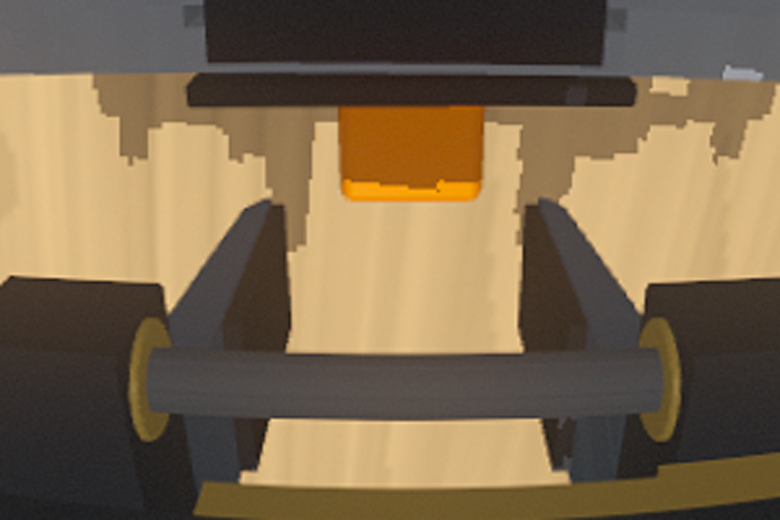

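The hand is clear and the tray stayed in, with the plate close to the side. I'll measure the gap, back off and look again.

Request:
arm_command(targets=[[0.4,-0.06,0,0,0],[0.4,-0.1,0,-0.06,0],[0.4,-0.1,0,-0.14,0],[0.4,-0.1,0,-0.2,0],[0.4,-0.1,0,-0.2,0],[0.4,-0.1,0,-0.2,0]])

```text
time_s: 17.25
ee_pos: [549.4, 74.2, 126.1]
ee_rot: [179.6, 3.0, 96.4]
force: [-1.5, -0.4, -0.5]
gripper_width: 55.2
```

```bash
python3 -c "
from h import *
g=lambda u,v:((u+.5)/2.6-.5+160,(v+.5)/2.6-.5+140)
rel('w19',[g(188,104),g(636,106)],42)
rel('w19',[g(342,197),g(481,198)],35)
rel('w19',[g(206,64),g(604,67)],55)
wr('w20')
im=cv2.imread('pics/w20.png');cv2.imwrite('pics/w20z.png',cv2.resize(im[0:200,160:460],None,fx=2.6,fy=2.6,interpolation=cv2.INTER_CUBIC))
cv2.imwrite('pics/t20.png',env.grab_frame('top')[:,:,::-1])
"
```

```text
(232.0, 179.69230769230768) 42 [496.  158.5  42. ] lat -42.0 in -13.3 | tool x 45.8 y -42.4
(404.30769230769226, 180.46153846153845) 42 [582.9 168.   42. ] lat 45.4 in -12.7 | tool x 45.4 y 45.0
(291.2307692307692, 215.46153846153845) 35 [527.6 139.3  35. ] lat -12.5 in -35.6 | tool x 23.1 y -13.2
(344.6923076923077, 215.84615384615384) 35 [556.4 142.4  35. ] lat 16.4 in -35.5 | tool x 22.9 y 15.8
(238.9230769230769, 164.30769230769232) 55 [502.3 170.6  55. ] lat -34.5 in -1.9 | tool x 57.1 y -34.8
(392.0, 165.46153846153845) 55 [571.1 177.9  55. ] lat 34.7 in -1.7 | tool x 56.6 y 34.4
17.25 [549.4  74.2 126.1] [179.58   3.    96.42] [-1.5 -0.4 -0.5] 55.2
```

View pics/w20z.png

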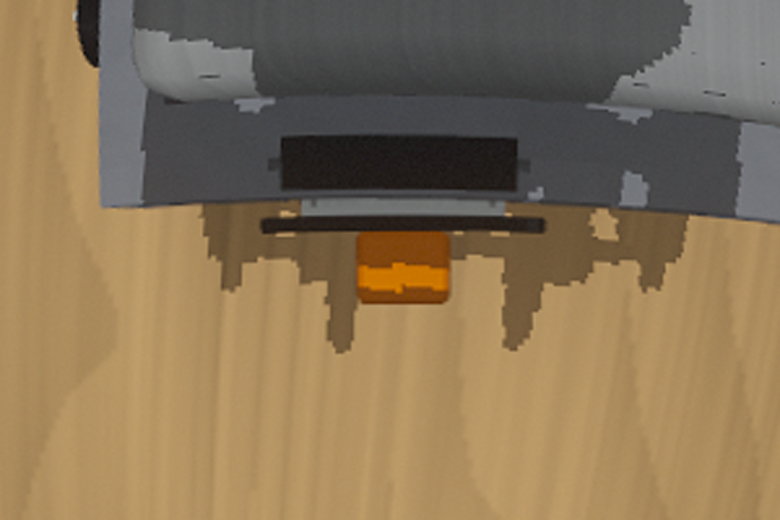

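View pics/t20.png

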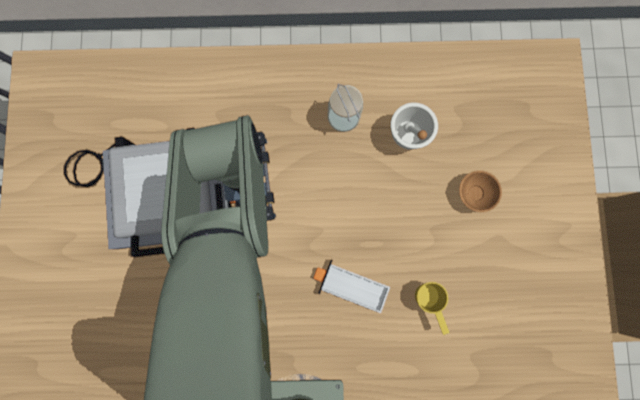

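```bash
python3 -c "
from h import *
g=lambda u,v:((u+.5)/2.6-.5+160,(v+.5)/2.6-.5)
rel('w20',[g(261,232),g(545,232),g(261,220),g(545,218)],42)
rel('w20',[g(360,302),g(448,302)],35)
rel('w20',[g(281,189),g(517,189)],55)
rel('w20',[g(103,207),g(261,202),g(545,206),g(700,214)],0)
"
```

```text
(260.0769230769231, 88.92307692307692) 42 [495.8 158.3  42. ] lat -42.2 in -13.4 | tool x 89.6 y -43.8
(369.30769230769226, 88.92307692307692) 42 [582.8 168.2  42. ] lat 45.4 in -12.5 | tool x 89.7 y 43.7
(260.0769230769231, 84.3076923076923) 42 [495.4 162.1  42. ] lat -42.2 in -9.6 | tool x 93.4 y -43.8
(369.30769230769226, 83.53846153846153) 42 [582.2 172.6  42. ] lat 45.2 in -8.1 | tool x 94.2 y 43.6
(298.1538461538462, 115.84615384615384) 35 [528.3 138.5  35. ] lat -11.9 in -36.5 | tool x 66.3 y -13.8
(332.0, 115.84615384615384) 35 [556.2 141.7  35. ] lat 16.2 in -36.2 | tool x 66.4 y 14.3
(267.7692307692308, 72.38461538461539) 55 [502.6 171.8  55. ] lat -34.1 in -0.7 | tool x 102.3 y -35.6
(358.53846153846155, 72.38461538461539) 55 [570.6 179.5  55. ] lat 34.4 in -0.0 | tool x 102.3 y 32.9
(199.30769230769232, 79.3076923076923) 0 [427.5 163.6   0. ] lat -109.6 in -1.1 | tool x 102.5 y -111.1
(260.0769230769231, 77.38461538461539) 0 [487.7 168.2   0. ] lat -49.3 in -2.7 | tool x 100.3 y -50.8
(369.30769230769226, 78.92307692307692) 0 [589.1 178.3   0. ] lat 52.7 in -3.1 | tool x 99.0 y 51.1
(428.9230769230769, 82.0) 0 [648.2 186.    0. ] lat 112.3 in -1.6 | tool x 100.1 y 110.7
```

```bash
python3 -c "
from h import *
g=lambda u,v:((u+.5)/2.6-.5+160,(v+.5)/2.6-.5+140)
rel('w18',[g(191,224),g(618,226)],42)
rel('w18',[g(208,163),g(600,163)],55)
rel('w18',[g(345,308),g(470,308)],35)
"
```

```text
(233.15384615384613, 225.84615384615384) 42 [495.2 151.8  42. ] lat -43.5 in -19.8 | tool x 20.1 y -44.0
(397.38461538461536, 226.6153846153846) 42 [582.2 160.5  42. ] lat 44.0 in -20.1 | tool x 19.5 y 43.5
(239.69230769230768, 202.3846153846154) 55 [501.5 170.7  55. ] lat -35.3 in -1.7 | tool x 38.2 y -35.7
(390.46153846153845, 202.3846153846154) 55 [571.7 178.1  55. ] lat 35.3 in -1.5 | tool x 38.1 y 34.9
(292.38461538461536, 258.15384615384613) 35 [528.1 131.9  35. ] lat -12.8 in -43.0 | tool x -3.2 y -13.4
(340.46153846153845, 258.15384615384613) 35 [555.5 134.8  35. ] lat 14.8 in -43.0 | tool x -3.2 y 14.2
```

Request:
arm_command(targets=[[1,0,0,0.06,0],[1,0,0,0.12,0],[1,0,0,0.2,0],[1,0.04,0,0.203,0],[1,0.08,0,0.203,0],[1,0.08,0,0.203,0],[1,0.08,0,0.203,0]], squeeze=5)

```text
time_s: 17.93
ee_pos: [542.2, 108.7, 18.1]
ee_rot: [-179.8, 3.0, 96.6]
force: [0.2, -0.5, 0.5]
gripper_width: 10.9
```

```bash
python3 -c "
from h import *
wr('w21')
im=cv2.imread('pics/w21.png');cv2.imwrite('pics/w21z.png',cv2.resize(im[140:340,160:460],None,fx=2.6,fy=2.6,interpolation=cv2.INTER_CUBIC))
"
```

```text
17.9333 [542.2 108.7  18.1] [-179.84    3.05   96.58] [ 0.2 -0.5  0.5] 10.9
```

View pics/w21z.png

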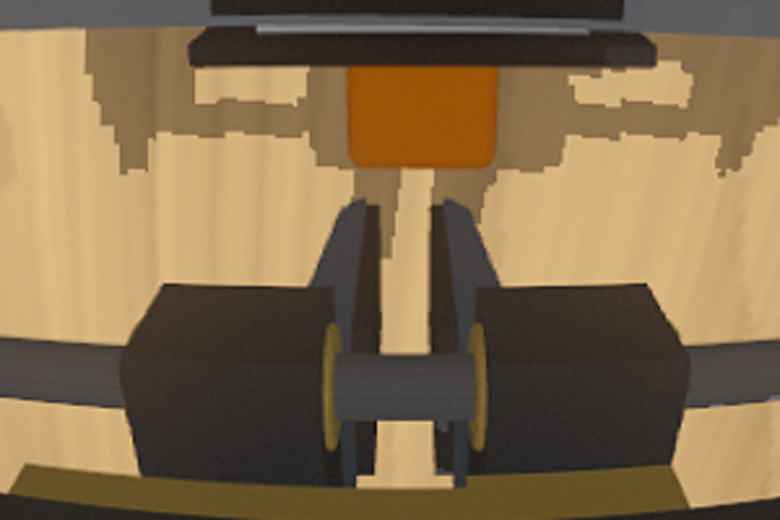

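Request:
arm_command(targets=[[1,0,0.007,-0.004,0],[1,0.01,0.007,-0.004,0],[1,0.02,0.007,-0.004,0],[1,0.022,0.007,-0.004,0]])

```text
time_s: 18.32
ee_pos: [545.0, 120.1, 20.3]
ee_rot: [-179.9, 3.0, 96.5]
force: [0.1, -0.8, -0.4]
gripper_width: 0.5
```

Request:
arm_command(targets=[[1,0.003,0,0,0],[1,0.003,0,0,0]])

```text
time_s: 18.48
ee_pos: [544.8, 121.6, 20.4]
ee_rot: [-179.9, 3.0, 96.5]
force: [-0.6, 0.1, 0.0]
gripper_width: 0.5
```

Request:
arm_command(targets=[[1,0.002,0,0,0],[1,0.002,0,0,0]])

```text
time_s: 18.65
ee_pos: [544.5, 121.9, 20.3]
ee_rot: [-179.9, 3.1, 96.6]
force: [0.1, -3.3, -0.0]
gripper_width: 0.3
```

Request:
arm_command(targets=[[1,0.002,0,0,0],[1,0.002,0,0,0]])

```text
time_s: 18.82
ee_pos: [544.4, 122.0, 20.4]
ee_rot: [-179.9, 3.2, 96.6]
force: [1.5, -4.8, 0.7]
gripper_width: 0.7
```

The tray pushes back with 4.8 N and doesn't slide, so its nose is seated on the catch. Backing off for good.

Request:
arm_command(targets=[[1,-0.03,0,0,0],[1,-0.08,0,0,0],[1,-0.14,0,-0.06,0],[1,-0.16,0,-0.14,0],[1,-0.16,0,-0.2,0],[1,-0.16,0,-0.2,0],[1,-0.16,0,-0.2,0]])

```text
time_s: 19.4
ee_pos: [554.4, 48.6, 126.7]
ee_rot: [179.8, 3.2, 96.5]
force: [-0.1, 0.1, -1.0]
gripper_width: 0.7
```

```bash
python3 -c "
from h import *
wr('w22')
im=cv2.imread('pics/w22.png');cv2.imwrite('pics/w22z.png',cv2.resize(im[0:200,160:460],None,fx=2.6,fy=2.6,interpolation=cv2.INTER_CUBIC))
"
```

```text
19.4 [554.4  48.6 126.7] [179.81   3.15  96.54] [-0.1  0.1 -1. ] 0.7
```

View pics/w22z.png

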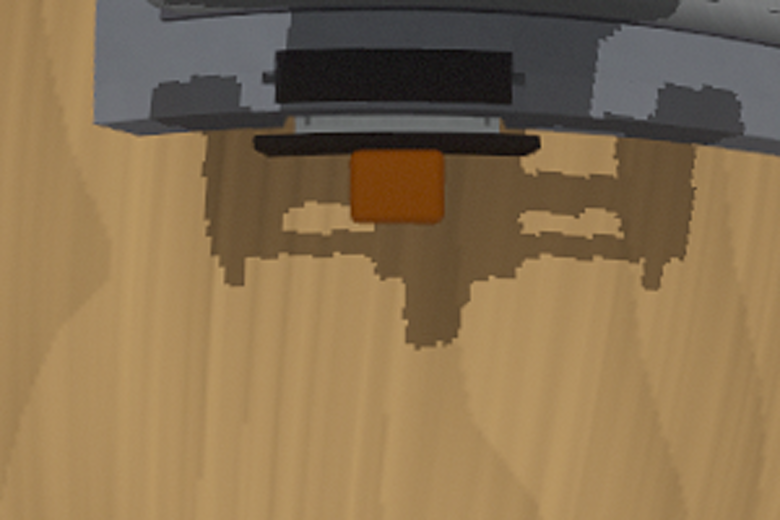

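```bash
python3 -c "
from h import *
g=lambda u,v:((u+.5)/2.6-.5+160,(v+.5)/2.6-.5)
rel('w22',[g(258,155),g(536,152)],42)
rel('w22',[g(276,103),g(512,103)],55)
rel('w22',[g(354,221),g(441,221)],35)
env.job_done()
"
```

```text
(258.9230769230769, 59.30769230769231) 42 [496.9 156.5  42. ] lat -41.3 in -15.3 | tool x 113.7 y -44.9
(365.8461538461538, 58.15384615384615) 42 [581.3 167.1  42. ] lat 43.8 in -13.5 | tool x 114.6 y 40.2
(265.8461538461538, 39.30769230769231) 55 [502.9 171.6  55. ] lat -33.8 in -0.9 | tool x 128.0 y -37.2
(356.61538461538464, 39.30769230769231) 55 [570.6 179.2  55. ] lat 34.4 in -0.3 | tool x 127.9 y 30.9
(295.8461538461538, 84.6923076923077) 35 [528.2 138.4  35. ] lat -12.0 in -36.6 | tool x 92.2 y -15.8
(329.30769230769226, 84.6923076923077) 35 [555.4 141.5  35. ] lat 15.4 in -36.3 | tool x 92.1 y 11.5
the job is handed in; nothing more can be done
```

The tray is home in the slot with the hand off it, and I handed the job in at about 19.5 s. I took the tray farthest from the base, rested its nose in the mouth, let go, took it again by the orange pull and pushed it in.

- **Catch:** the first press met the spring about 5 mm before the stop, and on release the tray sprang out to about 13 mm. So the catch had been left in. The second press reached the stop after about 13 mm of travel, at 24 N, and the tray stayed in when I let go.
- **Last checks:** a light push on the pull with closed fingers met 4.8 N and the tray moved only a few tenths of a millimetre, so it sits on the catch. The camera puts the plate about 6 to 8 mm off the grill's side. Measured back from the stop it is 5.5 to 6.5 mm, against a nominal 5 mm. That is slightly more than nominal, but my measurement is only good to 1–2 mm. The pull was in the same place before and after the light push.
- **What went wrong on the way:**
  - My first try at the pull twisted the tray about 3° in the mouth, probably because a finger caught the plate's end, so I let go and took it again.
  - I let go and regripped once more, partway in, because the tray was tilted nose up.
- **Other things:** the jar, mortar, cup and bowl looked unmoved in the top picture taken after the second press. I took no top picture after the final light push, which was made well away from them.

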